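Close the casting ring and pin its gate

TASK

Get the casting ring ready for plaster: push its hinged gate shut against the rubber seal so that the gate's eye lies between the two ears, then pass the slimmer of the two pins from the rack down through the upper ear, the eye and the lower ear until its collar sits flat on the upper ear, and let go. The eye is sprung and stands a little short of the ears, so the pin has to draw it in, and the ear bracket is never set in quite the same place, so feel for the hole and push gently. Leave the bowl inside the ring, the thicker pin and the tools lying about as they are.

Things in the scene. Friction and masses are not known exactly. Their poses are not given: they have to be found in the camera images.
- ring: Plywood casting board, 215 (x) x 292 (y) x 18 mm, fixed to the table, with a steel casting ring, 150 mm inside, rim 88 mm above the table. Origin on the table under the ring's centre, z up. The +x half of the ring is fixed; the -x half, towards the robot, is the gate. Hinge on the +y side, lock on the -y side. Nothing here is taller than 91 mm.
- lock_nominal (a point): On the ring, x 0, y -140, z 86 mm: nominal middle of the upper ear's top. The two steel ears are collars 29 mm across with an upright 15.5 mm hole; upper ear z 74 to 86 mm, lower 42 to 54 mm. Their common bracket is bolted on through slots: both holes together lie up to 10 mm off this point, either way along the ring's y, not along x. Find the hole by feel or sight.
- ring_hinge (a point): The gate's upright hinge axis, on the ring at x 0, y +95 mm, at rim height (88 mm).
- gate (a joint): Gate angle, rad: 0 fully shut on its rubber seal (a firm stop), growing as it swings out towards the robot (clockwise from above). The hinge is stiff: about 2 N at the handle moves the gate and it stays where it is left. Even half a degree short of shut can leave the eye too far out for the pin to catch, so press it home until you feel the stop.
- gate_eye (a point): Centre of the gate's eye: a level loop of 12 mm round steel bar, 64 mm above the table, 235 mm from the hinge. Opening 16 mm wide (ring x when shut), 38 mm long (ring y, to suit every bracket setting); 40 x 62 mm outside. It sits on a spring: with the gate shut it stands 3 mm short (-x) of the ears' axis and gives up to 7 mm towards +x (4 N to start, 1.5 N a mm): the pin draws it in.
- gate_handle (a point): Middle of the upright bar of the gate's grab handle: round, 11 mm thick, straight from 42 to 78 mm above the table, 90 mm with its bends, on the gate's outside; 31 mm clear between bar and gate. With the gate shut: x -78, y -83 mm on the ring, so x -78, y -178 mm from the hinge axis, about which it swings. This point is 60 mm above the table.
- pin: The slimmer steel pin, 80 to 140 g, upright in one hole of the rack. Origin: centre of its collar's underside, z up along the pin. Shank 14 mm thick, 56 mm long below the origin, its last 5 mm tapering to a blunt nose 11 mm across. Collar 28 mm across, 5 mm high. Above it a flat grip, z 5 to 45 mm, 10 mm thick along the pin's x, 26 mm wide along its y.
- spare_pin: The thicker pin, of a larger ring: shank 19 mm, too thick for the ears; collar 38 mm across; flat grip 14 x 36 x 40 mm. It hangs in the other hole of the rack. Origin and axes as for the pin. To be left alone.
- pin_rack: Wooden pin rack, fixed to the table: 150 (x) x 66 (y) mm, top 74 mm above the table, origin on the table under its centre. Two holes, 40 mm either side of the centre along x; the pins hang in them by their collars, loose sideways, flat grips roughly along the rack's long side. Which pin is in which hole varies.
- model_bowl: White bisque bowl, 104 mm wide, 43 mm high, upside down on the board inside the ring: the model to be moulded. Origin at its foot, here on top. To be left alone.
- panel_edge (a point): Front edge of a tall upright wooden panel, part of the bench: 19 mm thick (y), it runs from here 0.36 m back (+x) and from the table to 0.8 m up, left of the ring. Keep the arm clear of it; this point is 0.2 m above the table.
- spanner: Open-ended spanner, 180 mm long, lying on the table in front of the upright wooden panel, left of the ring. To be left alone.
- calipers: Steel calipers, 124 x 72 mm, lying at the left back of the table. To be left alone.
Things that resemble listed ones, but are neither listed nor needed, are in the scene too. What is shaped like the pin but blue, brown or yellow is not meant.

How it is judged (in metres and radians):
On the way, in this order (a step that is already met when the one before it is completed fails the run):
1. the gate has been pushed shut, with the pin not yet in the lock (value of joint gate below 0.03 rad and z of pin in the frame of ring above 0.05 m and horizontal distance between pin and gate_eye above 0.05 m), for 0.2 s.
2. the pin's nose has passed through the upper ear into the eye (z of pin in the frame of ring below 0.118 m and horizontal distance between pin and gate_eye below 0.015 m and value of joint gate below 0.03 rad).
At the end, for the whole second after the job is handed in: The pin stands upright (within 0.08 rad) through both ears and the gate's eye, its collar on the upper ear (underside at most 2.5 mm above it), in line with the ears; the gate is shut within 0.014 rad and its eye bears on the pin; all is at rest (z of pin in the frame of ring between 0.083 and 0.0885 m and x of pin in the frame of ring between -0.004 and 0.004 m and y of pin in the frame of ring between -0.152 and -0.128 m and angle between the z axis of pin and the z axis of ring, either way round below 0.08 rad and value of joint gate below 0.014 rad and contact force between pin and gate above 1 N and linear speed of pin below 0.01 m/s and velocity of joint gate below 0.02 rad/s); the robot touches nothing.
It fails at once if the pin is forced against the ring, its ears or the gate (more than 30 N) (contact force between pin and ring above 30 N or contact force between pin and ears above 30 N).
It fails at once if the gate or the ring is rammed by the robot (more than 30 N) (contact force between any of the fingers, the arm and ring above 30 N).
It fails at once if the bowl inside the ring is shifted (more than 6 mm) (distance of model_bowl from where it was at the start of the episode above 0.006 m).
It fails at once if the thicker pin is taken from its place or the tools beside the work are shifted (more than 15 mm) (distance of any of spare_pin, spanner, calipers from where it was at the start of the episode above 0.015 m).
It also fails if it takes over 72 s, if anything falls off the work surface, if the arm or the gripper's body presses on something with over 40 N, if the wrist force passes 120 N, or if a joint passes its speed limit or range.

ROBOT

A 7-joint arm with a two-finger parallel gripper is mounted at the origin on a cart in front of the work surface, level with it; the furniture and walls round the work are solid. World frame = base frame: x ahead of the robot, y to its left, z up, the work surface at z = 0. Lengths are in m, angles in degrees, forces in N, time in s.
With the tool pointing down it reaches from about 0.425 to 0.95 m from the base axis. Payload 4.7 kg.
Tool frame: the origin (TCP) lies at the very end of the fingers, on their centre line; the grasp point (between the pads) lies 19 mm behind it (r.grip_point_offset is the distance from the TCP to the grasp point, in m); z points along the fingers, y is the direction in which the jaws open and shut (so a half turn about z gives the same grasp; the last joint's range is limited). The gripper opens to 85 mm and grips with 20 to 120 N. Pads are 22 mm wide; open, the fingers measure 114 mm over their backs; the gripper's body (76 mm by 85 mm) begins 54 mm behind the grasp point. The pads swing forward as they close: fully open they stand 13 mm farther back than shut.
Start: joints at [-71.499, 26.849, -2.785, 87.806, 1.381, 65.374, -4.715], TCP at [0.233, 0.634, 0.231] pointing down, gripper open.
Joint ranges: [-148.3, 148.3], [-19.14, 114.17], [-79.39, 73.82], [5.75, 140.21], [-59.74, 239.74], [12.07, 113.84], [-152.46, 152.46]. Speed limits (degrees/s): [147.25, 147.25, 180, 180, 180, 180, 180].

INTERFACE

Orientations are given as a 3x3 rotation matrix whose columns are the frame's x, y, z axes.
In Python, from workcell import r gives the robot as it stands.
- The arm moves only by the tool play_rows, never from a script. Its argument "motion" is a list of rows, each an object of numbers: "tx", "ty", "tz": the shift along the tool's x, y, z in mm; "yaw": the turn about the tool's z in degrees; "hand": the opening, from 0 (shut) to 1 (fully open). In form: [{"tx": .., "ty": .., "tz": .., "yaw": .., "hand": ..}, ...]. A call has 1 to 5 rows; each row is the pose to reach, as a shift and turn from the pose commanded when the call began, along the tool's axes at that moment; what a row does not reach only later rows make up. A row lasts 1/8 s, in which the tool goes at most 62.5 mm and 10.7 degrees, less where a joint would pass 70% of its speed; a pose out of reach is approached as far as the arm can. A call with a gripper value outside its range is refused whole. The fingers move at their own pace and stop on an object; "grip_force" is the grip in N (left out, the last holds). Time passes only in rows, so rows that repeat a pose let the fingers close. It gives the time, the measured TCP pose, the force and the opening at its end, in the units of the state.
- r.observe(): the state, without advancing time (a new reading comes with each control period).
- r.capture(name): name is "side" or "top" or "wrist"; returns the picture (384x512x3 uint8, red, green, blue); there is no depth.
- r.camera_model(name): a dict with "camera_matrix" (3x3 intrinsics, pixels), "extrinsics" (4x4, takes a point from world to camera coordinates). Camera axes: x right, y down, z forward; pixel columns grow to the right and rows downward; lengths in m; the calibration is good to about 2 mm. A picture is of the moment at which its call begins: read the wrist's pose just before it. camera_model takes no time and is no camera call; for the wrist camera it gives the pose at the moment of the call.
- r.sign_off(): hands the job in, once; it reports no verdict.
The state is a dict: "t": time; "q": joint angles; "joint_velocities": joint speeds; "joint_efforts": joint torques, N m; "eef_pos": TCP position; "tool_rot": TCP orientation; "contact_force": force on the tool from outside, world axes, zero at the start; "moment": the same for the moment, N m; "grip_width": finger opening in m.
Only numpy, scipy, OpenCV 4.12 (cv2) and the standard library are available. Lean on these libraries where they do the work, as an engineer would, in place of code of your own. Each camera call takes 0.05 s, during which the arm holds its last target. There are 200 camera calls.

## Working session

There is one attempt and no reset: what is moved stays moved. The work goes in short steps, Python scripts to look and compute and a tool call to move; the robot and the scene stay as the last step left them, time stands still between calls to the robot, and variables do not carry over. Pictures are saved under pics/ and viewed, about 8 in all and at most 12, crops included, and the job is handed in when it is done.

Besides the shell and the picture viewer there is one more tool, called after "Emit:" as name(argument=value, ...) on one line, values as JSON. play_rows: Moves the arm, as the interface text tells. Its arguments: {"type":"object","properties":{"motion":{"type":"array","items":{"type":"object","properties":{"tx":{"type":"number"},"ty":{"type":"number"},"tz":{"type":"number"},"yaw":{"type":"number"},"hand":{"type":"number"}}}},"grip_force":{"type":"number"}},"required":["motion"]}

```bash
mkdir -p pics; ls
python3 - <<'E'
from workcell import r
import cv2,numpy as np
np.set_printoptions(precision=4,suppress=True)
s=r.observe();print(s)
for n in("top","side"):
    im=r.capture(n);cv2.imwrite(f"pics/{n}0.png",im[:,:,::-1])
    m=r.camera_model(n);print(n,np.array(m["camera_matrix"]),np.array(m["extrinsics"]))
a=cv2.imread("pics/top0.png");cv2.imwrite("pics/top0b.png",cv2.resize(a,(800,600),interpolation=cv2.INTER_CUBIC))
a=cv2.imread("pics/side0.png");cv2.imwrite("pics/side0b.png",cv2.resize(a,(800,600),interpolation=cv2.INTER_CUBIC))
E
```

```text
pics
{'t': 0.0, 'q': array([-71.5001,  26.899 ,  -2.7841,  87.8773,   1.381 ,  65.3738,
        -4.7161]), 'joint_velocities': array([ 0.0889, -0.0861,  0.0619, -0.0022, -0.0051,  0.0145, -0.0862]), 'joint_efforts': array([  0.0004, -51.0308,  -0.0463, -23.7713,   0.0107,   0.0074,
         0.    ]), 'eef_pos': array([0.2324, 0.6331, 0.2302]), 'tool_rot': array([[-0.9388,  0.3446, -0.0006],
       [ 0.3446,  0.9388, -0.0019],
       [-0.0001, -0.002 , -1.    ]]), 'contact_force': array([ 0.4697, -0.5454,  0.7664]), 'moment': array([ 0.0056, -0.0133, -0.0358]), 'grip_width': 0.08550302811431161}
top [[415.3226   0.     254.7771]
 [  0.     415.3226 197.3896]
 [  0.       0.       1.    ]] [[ 0.0288 -0.9996  0.0024 -0.0571]
 [-0.9781 -0.0287 -0.2062  0.5898]
 [ 0.2062  0.0036 -0.9785  1.3571]
 [ 0.      0.      0.      1.    ]]
side [[441.9976   0.     262.1266]
 [  0.     441.9976 196.1603]
 [  0.       0.       1.    ]] [[ 0.8113 -0.5844 -0.0199 -0.4885]
 [-0.3103 -0.4015 -0.8617  0.2933]
 [ 0.4956  0.7052 -0.507   1.2629]
 [ 0.      0.      0.      1.    ]]
```

View pics/top0b.png

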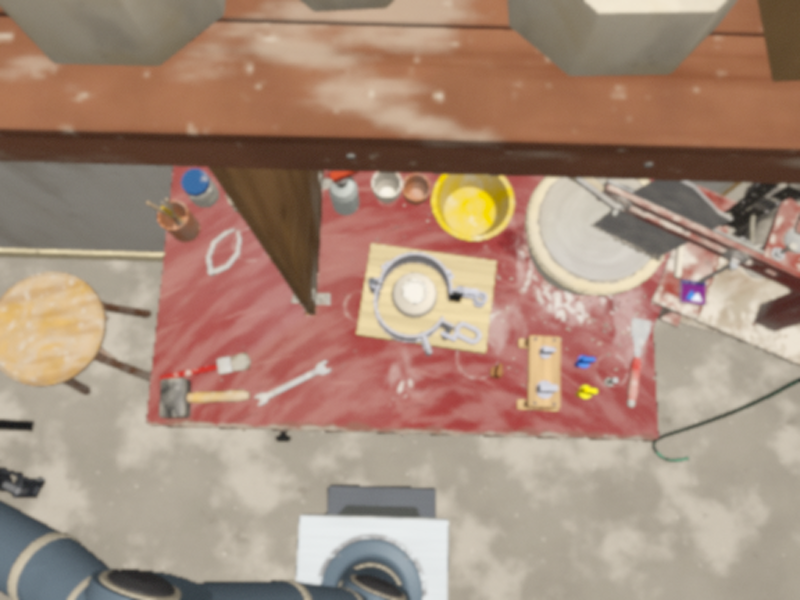

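View pics/side0b.png

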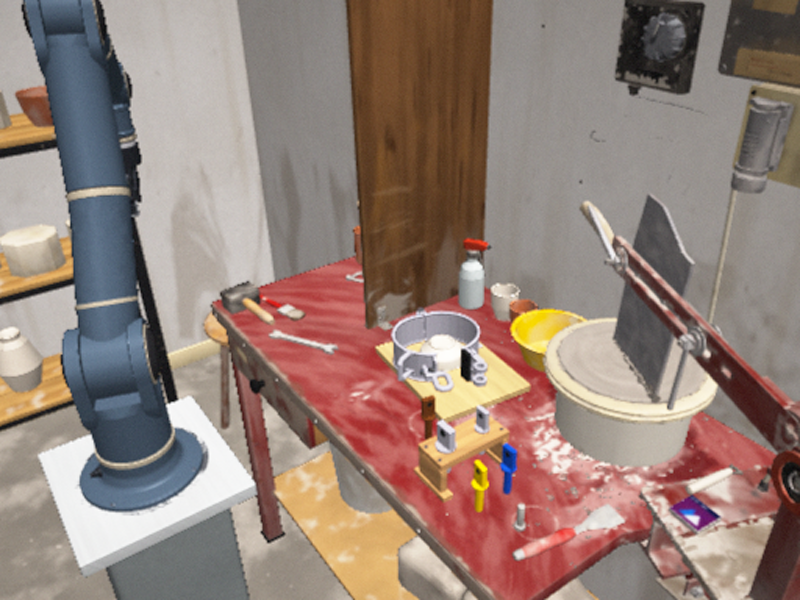

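Top view (800x600): ring centred near (413,293), gate ajar with its eye near (462,332), ears near (480,297), rack at (545,372) with steel pins at (546,351) and (546,388). Blue, yellow and brown pin look-alikes lie near (585,361), (588,392) and (497,370). I'll enlarge.

Run:
```python
import cv2
a=cv2.imread("pics/top0.png")[150:270,222:382]
cv2.imwrite("pics/c1.png",cv2.resize(a,None,fx=5,fy=5,interpolation=cv2.INTER_CUBIC))
a=cv2.imread("pics/side0.png")[195:325,240:400]
cv2.imwrite("pics/c2.png",cv2.resize(a,None,fx=4.6,fy=4.6,interpolation=cv2.INTER_CUBIC))
```

```text
(no output)
```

View pics/c1.png

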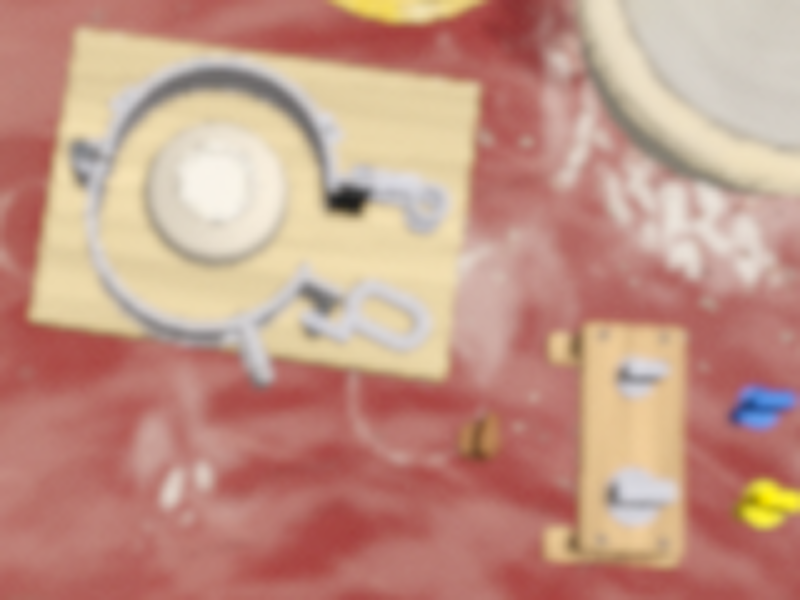

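View pics/c2.png

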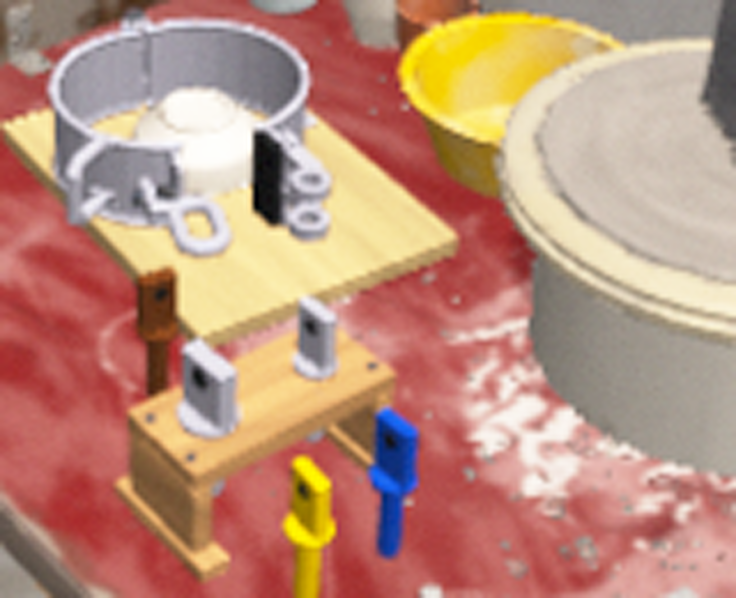

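Candidates for the pin in crop c1: steel at (637,375) and (640,493), blue (762,407), yellow (765,503), brown (480,438). The upper steel one in the rack (637,375) has the smaller grip and collar, which the side crop confirms at (317,340) against (208,390). It is the slim pin. The grips look turned across the rack, with their wide faces facing world ±x.

```bash
cat > h.py <<'E'
import numpy as np,cv2
from workcell import r
np.set_printoptions(precision=4,suppress=True)
def ray(n,uv,z,m=None):
    m=m or r.camera_model(n);K=np.array(m["camera_matrix"]);E=np.array(m["extrinsics"])
    d=E[:3,:3].T@np.linalg.solve(K,[uv[0],uv[1],1]);c=-E[:3,:3].T@E[:3,3]
    return c+d*(z-c[2])/d[2]
def proj(n,p):
    m=r.camera_model(n);K=np.array(m["camera_matrix"]);E=np.array(m["extrinsics"])
    q=K@(E[:3,:3]@np.array(p)+E[:3,3]);return q[:2]/q[2]
E
python3 - <<'E'
from h import *
t=lambda u,v:((u+.5)/5-.5+222,(v+.5)/5-.5+150)
s=lambda u,v:((u+.5)/4.6-.5+240,(v+.5)/4.6-.5+195)
for l,p,z in[("board",(77,28),.018),("board",(480,85),.018),("board",(445,380),.018),("board",(30,322),.018),
 ("rimtop",(215,60),.088),("rimleft",(92,200),.088),("ear",(427,205),.086),("eye",(392,316),.064),("handle",(257,360),.07),
 ("rack",(583,322),.074),("rack",(688,325),.074),("rack",(683,566),.074),("rack",(580,555),.074),("pincollar",(635,380),.079),("pintop",(650,370),.119),("sparetop",(655,492),.119)]:
    print(l,ray("top",t(*p),z))
for l,p,z in[("ear",(312,180),.086),("eye",(203,225),.064),("pincollar",(315,366),.079),("pintop",(315,308),.119),("board",(458,243),.018),("board",(5,125),.018),("hinge",(135,20),.088),("sparecollar",(208,415),.079)]:
    print("S",l,ray("side",s(*p),z))
E
```

```text
board [0.7536 0.0286 0.018 ]
board [ 0.7195 -0.2614  0.018 ]
board [ 0.5059 -0.2366  0.018 ]
board [0.5383 0.0534 0.018 ]
rimtop [ 0.7114 -0.07    0.088 ]
rimleft [0.6109 0.0104 0.088 ]
ear [ 0.6145 -0.2152  0.086 ]
eye [ 0.5419 -0.1945  0.064 ]
handle [ 0.5082 -0.1035  0.07  ]
rack [ 0.5398 -0.3217  0.074 ]
rack [ 0.5398 -0.3922  0.074 ]
rack [ 0.3794 -0.3852  0.074 ]
rack [ 0.3846 -0.3178  0.074 ]
pincollar [ 0.5008 -0.3548  0.079 ]
pintop [ 0.5017 -0.3556  0.119 ]
sparetop [ 0.4231 -0.3573  0.119 ]
S ear [ 0.6178 -0.2214  0.086 ]
S eye [ 0.5466 -0.1935  0.064 ]
S pincollar [ 0.5004 -0.3605  0.079 ]
S pintop [ 0.5027 -0.3558  0.119 ]
S board [ 0.7135 -0.269   0.018 ]
S board [0.5436 0.0472 0.018 ]
S hinge [0.6466 0.0176 0.088 ]
S sparecollar [ 0.4226 -0.3558  0.079 ]
```

```bash
cat >> h.py <<'E'
def to(*pts):
    s=r.observe();R=np.array(s["tool_rot"]);p=np.array(s["eef_pos"])
    print("p",p,"F",s["contact_force"],"t",s["t"],"w",s["grip_width"],"yaw(toolx)",np.degrees(np.arctan2(R[1,0],R[0,0])),"q",s["q"])
    for x in pts: print(x,"->",np.round(R.T@(np.array(x)-p)*1000,1))
E
python3 -c "
from h import *
to((.42,.40,.2),(.47,.2,.2),(.455,0.0,.2),(.455,-.06,.2))
print(ray('top',(312*.64,312*.64),0))"
```

```text
p [0.2324 0.6332 0.2304] F [-0.2975  0.6718  0.6269] t 0.1 w 0.0858745040654726 yaw(toolx) 159.84440863043685 q [-71.4991  26.8927  -2.7856  87.8685   1.3785  65.3758  -4.7162]
(0.42, 0.4, 0.2) -> [-256.5 -154.2   30.6]
(0.47, 0.2, 0.2) -> [-372.3 -324.7   30.9]
(0.455, 0.0, 0.2) -> [-427.2 -517.6   31.3]
(0.455, -0.06, 0.2) -> [-447.8 -573.9   31.4]
[0.5901 0.1562 0.    ]
```

Emit:
play_rows(motion=[{"tx":-51,"ty":-31,"tz":0,"hand":0},{"tx":-103,"ty":-62,"tz":0,"hand":0},{"tx":-154,"ty":-93,"tz":0,"hand":0},{"tx":-205,"ty":-124,"tz":0,"hand":0},{"tx":-256,"ty":-154,"tz":0,"hand":0}])

```text
$.motion[0]: bad value
```

Emit:
play_rows(motion=[{"tx":-20,"ty":-57,"tz":0,"yaw":5},{"tx":-35,"ty":-115,"tz":0,"yaw":10},{"tx":-50,"ty":-173,"tz":0,"yaw":15},{"tx":-90,"ty":-220,"tz":0,"yaw":15},{"tx":-105,"ty":-280,"tz":0,"yaw":15}])

```text
$.motion[0]: bad value
```

```bash
python3 -c "
from h import *
to((.455,0.0,.2),(.455,-.06,.2))"
```

```text
p [0.2324 0.6332 0.2304] F [-0.2975  0.6718  0.6269] t 0.1 w 0.0858745040654726 yaw(toolx) 159.84440863043685 q [-71.4991  26.8927  -2.7856  87.8685   1.3785  65.3758  -4.7162]
(0.455, 0.0, 0.2) -> [-427.2 -517.6   31.3]
(0.455, -0.06, 0.2) -> [-447.8 -573.9   31.4]
```

Emit:
play_rows(motion=[{"tx":-51,"ty":-31,"tz":0,"yaw":0,"hand":0},{"tx":-103,"ty":-62,"tz":0,"yaw":0,"hand":0},{"tx":-154,"ty":-93,"tz":0,"yaw":0,"hand":0},{"tx":-205,"ty":-124,"tz":0,"yaw":0,"hand":0},{"tx":-256,"ty":-154,"tz":0,"yaw":0,"hand":0}])

```text
t: 0.72
eef_pos: [0.4207, 0.399, 0.231]
tool_rot: [[-0.939, 0.345, -0.0], [0.345, 0.939, -0.0], [0.0, -0.0, -1.0]]
contact_force: [0.1, 0.5, 0.2]
grip_width: 0.0001
```

Emit:
play_rows(motion=[{"tx":-26,"ty":-54,"tz":0,"yaw":4,"hand":0},{"tx":-53,"ty":-108,"tz":0,"yaw":8,"hand":0},{"tx":-79,"ty":-162,"tz":0,"yaw":12,"hand":0},{"tx":-105,"ty":-216,"tz":0,"yaw":15,"hand":0},{"tx":-132,"ty":-271,"tz":0,"yaw":15,"hand":0}])

```text
t: 1.35
eef_pos: [0.4501, 0.0991, 0.2312]
tool_rot: [[-0.818, 0.576, 0.0], [0.576, 0.818, 0.0], [0.0, 0.0, -1.0]]
contact_force: [0.1, -0.6, -0.1]
grip_width: -0.0002
```

```bash
python3 -c "
from h import *
to((.455,-.06,.2),(.455,-.06,.048))"
```

```text
p [0.4501 0.0991 0.2312] F [ 0.1378 -0.6162 -0.106 ] t 1.35 w -0.0002219238241299473 yaw(toolx) 144.8527572222654 q [-30.0202   6.4253  13.5082 116.3758  -1.792   57.3779  39.2249]
(0.455, -0.06, 0.2) -> [ -95.6 -127.3   31.2]
(0.455, -0.06, 0.048) -> [ -95.6 -127.3  183.2]
```

Emit:
play_rows(motion=[{"tx":-32,"ty":-43,"tz":0,"yaw":0,"hand":0},{"tx":-64,"ty":-85,"tz":10,"yaw":0,"hand":0},{"tx":-96,"ty":-127,"tz":30,"yaw":0,"hand":0},{"tx":-96,"ty":-127,"tz":30,"yaw":0,"hand":0}])

```text
t: 1.85
eef_pos: [0.454, -0.0622, 0.2]
tool_rot: [[-0.813, 0.583, -0.003], [0.583, 0.813, -0.001], [0.002, -0.003, -1.0]]
contact_force: [-0.5, 1.2, -0.2]
grip_width: 0.0002
```

```bash
python3 -c "
from h import *
to((.455,-.06,.048))
print([proj('wrist',p) for p in [(.497,-.1095,.06),(.544,-.194,.064),(.617,-.217,.086),(.502,-.356,.119)]])
cv2.imwrite('pics/w1.png',cv2.resize(r.capture('wrist')[:,:,::-1],(800,600)))"
```

```text
p [ 0.454  -0.0622  0.2   ] F [-0.4961  1.2003 -0.2254] t 1.85 w 0.00016991571897822163 yaw(toolx) 144.36193605726257 q [-17.004    8.4921  21.759  119.1288  -3.8072  53.2195  61.192 ]
(0.455, -0.06, 0.048) -> [  0.2   2.8 152. ]
[array([241.3152, 238.4412]), array([205.2451, 310.7256]), array([226.8249, 377.5867]), array([ 45.0222, 397.1996])]
```

View pics/w1.png

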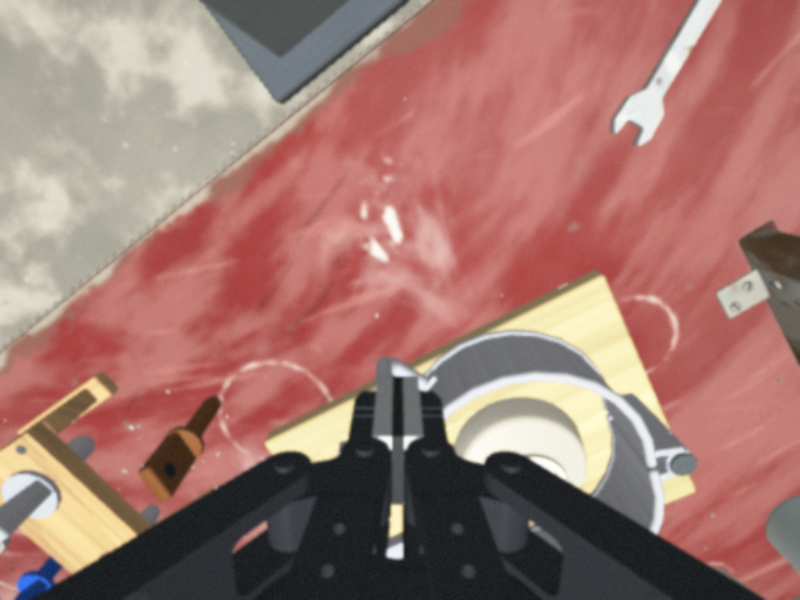

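The picture shows the rack's pins at left, the spanner at top right, and the gate handle just beyond the fingertips near (410,370). It agrees with my estimate, so I go down and push.

Emit:
play_rows(motion=[{"tx":0,"ty":0,"tz":60,"yaw":0,"hand":0},{"tx":0,"ty":0,"tz":115,"yaw":0,"hand":0},{"tx":0,"ty":0,"tz":150,"yaw":0,"hand":0},{"tx":-20,"ty":-5,"tz":150,"yaw":0,"hand":0},{"tx":-35,"ty":-9,"tz":150,"yaw":0,"hand":0}])

```text
t: 2.52
eef_pos: [0.482, -0.0865, 0.0528]
tool_rot: [[-0.818, 0.575, 0.004], [0.575, 0.818, -0.0], [-0.003, 0.002, -1.0]]
contact_force: [0.5, 0.6, 0.1]
grip_width: 0.0002
```

Emit:
play_rows(motion=[{"tx":-10,"ty":-2,"tz":0,"yaw":0,"hand":0},{"tx":-18,"ty":-5,"tz":0,"yaw":0,"hand":0},{"tx":-26,"ty":-7,"tz":0,"yaw":0,"hand":0},{"tx":-34,"ty":-9,"tz":0,"yaw":0,"hand":0},{"tx":-42,"ty":-10,"tz":0,"yaw":0,"hand":0}])

```text
t: 3.15
eef_pos: [0.5078, -0.1182, 0.0513]
tool_rot: [[-0.818, 0.576, -0.0], [0.576, 0.818, 0.0], [0.001, -0.0, -1.0]]
contact_force: [-1.2, 2.2, 1.9]
grip_width: 0.0001
```

Emit:
play_rows(motion=[{"tx":-4,"ty":-1,"tz":0,"yaw":0,"hand":0},{"tx":-8,"ty":-1,"tz":0,"yaw":0,"hand":0},{"tx":-12,"ty":-2,"tz":0,"yaw":0,"hand":0},{"tx":-16,"ty":-2,"tz":0,"yaw":0,"hand":0},{"tx":-19,"ty":-2,"tz":0,"yaw":0,"hand":0}])

```text
t: 3.78
eef_pos: [0.5221, -0.1307, 0.0512]
tool_rot: [[-0.818, 0.576, -0.0], [0.576, 0.818, 0.0], [0.0, -0.0, -1.0]]
contact_force: [-1.8, 0.5, 0.7]
grip_width: 0.0004
```

Emit:
play_rows(motion=[{"tx":-2,"ty":0,"tz":0,"yaw":0,"hand":0},{"tx":-4,"ty":0,"tz":0,"yaw":0,"hand":0},{"tx":-6,"ty":0,"tz":0,"yaw":0,"hand":0}])

```text
t: 4.15
eef_pos: [0.5269, -0.1341, 0.0512]
tool_rot: [[-0.818, 0.576, -0.0], [0.576, 0.818, 0.0], [0.0, -0.0, -1.0]]
contact_force: [-2.4, 0.9, 0.1]
grip_width: 0.0002
```

Emit:
play_rows(motion=[{"tx":-1.5,"ty":0,"tz":0,"yaw":0,"hand":0},{"tx":-3,"ty":0,"tz":0,"yaw":0,"hand":0},{"tx":-4.5,"ty":0,"tz":0,"yaw":0,"hand":0}])

```text
t: 4.53
eef_pos: [0.5307, -0.1366, 0.0512]
tool_rot: [[-0.818, 0.576, -0.0], [0.576, 0.818, 0.0], [0.0, -0.0, -1.0]]
contact_force: [-1.7, 1.3, -1.0]
grip_width: 0.0002
```

Emit:
play_rows(motion=[{"tx":-1,"ty":0,"tz":0,"yaw":0,"hand":0},{"tx":-2,"ty":0,"tz":0,"yaw":0,"hand":0},{"tx":-3,"ty":0,"tz":0,"yaw":0,"hand":0}])

```text
t: 4.9
eef_pos: [0.5331, -0.1382, 0.0512]
tool_rot: [[-0.818, 0.576, -0.0], [0.576, 0.818, 0.0], [0.0, 0.0, -1.0]]
contact_force: [-2.2, 2.0, -1.5]
grip_width: 0.0003
```

Emit:
play_rows(motion=[{"tx":-1,"ty":0,"tz":0,"yaw":0,"hand":0},{"tx":-2,"ty":0,"tz":0,"yaw":0,"hand":0},{"tx":-3,"ty":0,"tz":0,"yaw":0,"hand":0}])

```text
t: 5.28
eef_pos: [0.5344, -0.139, 0.0511]
tool_rot: [[-0.818, 0.575, -0.003], [0.575, 0.818, 0.002], [0.004, -0.0, -1.0]]
contact_force: [-4.7, 4.6, 3.5]
grip_width: -0.0003
```

Emit:
play_rows(motion=[{"tx":-1,"ty":0,"tz":0,"yaw":0,"hand":0},{"tx":-2,"ty":0,"tz":0,"yaw":0,"hand":0}])

```text
t: 5.52
eef_pos: [0.5343, -0.139, 0.0511]
tool_rot: [[-0.818, 0.575, -0.007], [0.575, 0.818, 0.004], [0.008, -0.0, -1.0]]
contact_force: [-9.3, 7.6, 8.0]
grip_width: -0.0001
```

The stop is felt: position holds while the force climbs. One more small press, then back off and rise.

Emit:
play_rows(motion=[{"tx":-1,"ty":0,"tz":0,"yaw":0,"hand":0},{"tx":-1.5,"ty":0,"tz":0,"yaw":0,"hand":0},{"tx":-1.5,"ty":0,"tz":0,"yaw":0,"hand":0}])

```text
t: 5.9
eef_pos: [0.5344, -0.139, 0.0509]
tool_rot: [[-0.818, 0.575, -0.009], [0.575, 0.818, 0.006], [0.011, -0.001, -1.0]]
contact_force: [-11.1, 7.4, 9.0]
grip_width: 0.0
```

Emit:
play_rows(motion=[{"tx":6,"ty":0,"tz":0,"yaw":0,"hand":0},{"tx":25,"ty":0,"tz":0,"yaw":0,"hand":0},{"tx":25,"ty":0,"tz":-50,"yaw":0,"hand":0},{"tx":25,"ty":0,"tz":-105,"yaw":0,"hand":0.5},{"tx":25,"ty":0,"tz":-150,"yaw":0,"hand":0.6}])

```text
t: 6.52
eef_pos: [0.5197, -0.1289, 0.2043]
tool_rot: [[-0.817, 0.577, 0.006], [0.577, 0.817, -0.002], [-0.005, 0.002, -1.0]]
contact_force: [1.3, 0.4, -0.5]
grip_width: 0.0357
```

```bash
python3 -c "
from h import *
to((.502,-.357,.2),(.502,-.357,.10))
a=r.capture('top')[150:270,222:382,::-1]
cv2.imwrite('pics/top1.png',cv2.resize(a,None,fx=5,fy=5,interpolation=cv2.INTER_CUBIC))
"
```

```text
p [ 0.5197 -0.1289  0.2043] F [ 1.3146  0.3937 -0.5145] t 6.525 w 0.03571678799366242 yaw(toolx) 144.78607426430878 q [ -9.1168  15.6489  22.4917 109.9364  -7.1713  55.4333  71.4557]
(0.502, -0.357, 0.2) -> [-117.1 -196.6    4.6]
(0.502, -0.357, 0.1) -> [-116.5 -196.8  104.6]
```

View pics/top1.png

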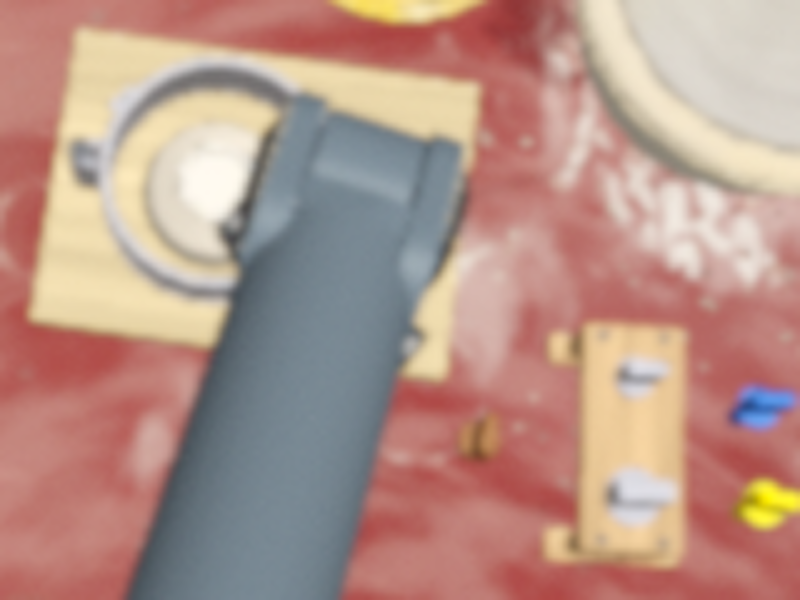

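Top crop: the arm hides the lock, but the gate's rim now closes the circle at (180,290), and the rack is undisturbed. Next I go over to the rack and turn so the jaws open along world x.

Emit:
play_rows(motion=[{"tx":-32,"ty":-51,"tz":-5,"yaw":10,"hand":0.7},{"tx":-64,"ty":-102,"tz":-10,"yaw":20,"hand":0.7},{"tx":-96,"ty":-154,"tz":-15,"yaw":30,"hand":0.7},{"tx":-128,"ty":-205,"tz":-20,"yaw":40,"hand":0.7},{"tx":-159,"ty":-256,"tz":-20,"yaw":50,"hand":0.7}])

```text
t: 7.2
eef_pos: [0.5013, -0.4319, 0.2225]
tool_rot: [[-0.079, 0.997, 0.003], [0.997, 0.079, -0.004], [-0.004, 0.003, -1.0]]
contact_force: [0.0, -0.6, 1.2]
grip_width: 0.0597
```

Emit:
play_rows(motion=[{"tx":0,"ty":0,"tz":0,"yaw":5,"hand":0.7},{"tx":0,"ty":0,"tz":0,"yaw":5,"hand":0.7}])

```text
t: 7.45
eef_pos: [0.5007, -0.43, 0.2212]
tool_rot: [[0.003, 1.0, 0.001], [1.0, -0.003, -0.002], [-0.002, 0.001, -1.0]]
contact_force: [-0.0, 0.4, -0.1]
grip_width: 0.0598
```

```bash
python3 -c "
from h import *
im=r.capture('wrist')
np.set_printoptions(precision=5)
cv2.imwrite('pics/w2.png',cv2.resize(im[:,:,::-1],(800,600)))
to((.502,-.357,.2),(.502,-.357,.10))
print([proj('wrist',p)*1.5625 for p in [(.502,-.356,.079),(.502,-.356,.119),(.423,-.357,.119),(.617,-.217,.086)]])
"
```

```text
p [ 0.50113 -0.42886  0.22122] F [ 0.4787   0.32487 -0.07703] t 7.5 w 0.05967940629165596 yaw(toolx) 89.9467803270512 q [ 10.86936  29.34431  38.0775   92.58177 -19.4949   64.79432  53.69634]
(0.502, -0.357, 0.2) -> [71.9  0.8 21.1]
(0.502, -0.357, 0.1) -> [ 72.    0.7 121.1]
[array([396.11925, 159.6782 ]), array([396.00729, 162.55133]), array([236.67741, 164.93662]), array([ 641.91536, -151.40283])]
```

View pics/w2.png

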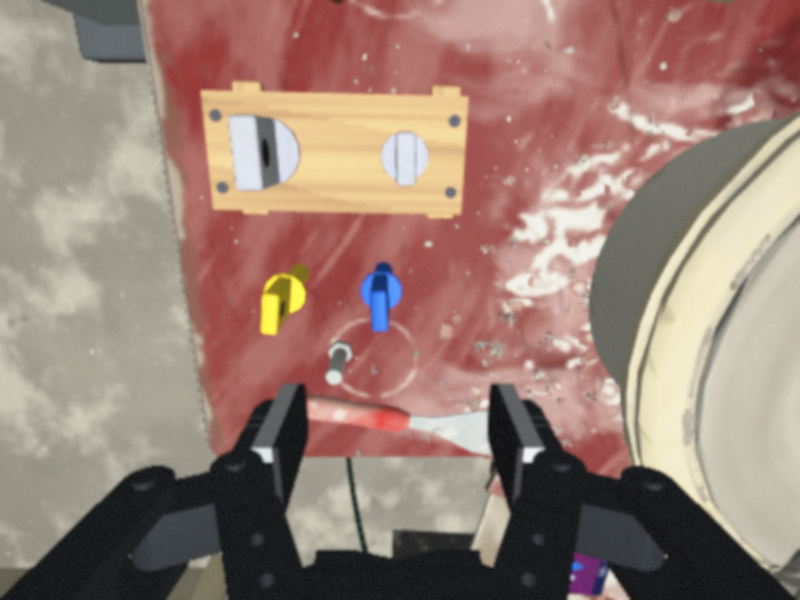

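Wrist view: slim pin collar at (405,158) with its grip lying along the image's vertical. The thicker pin is at (263,152), and the blue and yellow look-alikes are below. The jaws already match the grip.

```bash
python3 -c "
from h import *
a=ray('wrist',(405/1.5625,158/1.5625),.079);b=ray('wrist',(405/1.5625,159/1.5625),.119)
print(a,b); c=(a+b)/2
to((c[0],c[1],.15),(c[0],c[1],.090))
"
```

```text
[ 0.5071 -0.3551  0.079 ] [ 0.5064 -0.3543  0.119 ]
p [ 0.5011 -0.4289  0.2212] F [ 0.4787  0.3249 -0.077 ] t 7.5 w 0.05967940629165596 yaw(toolx) 89.9467803270512 q [ 10.8694  29.3443  38.0775  92.5818 -19.4949  64.7943  53.6963]
(np.float64(0.5067749491609208), np.float64(-0.35470506162109977), 0.15) -> [74.2  5.5 71.1]
(np.float64(0.5067749491609208), np.float64(-0.35470506162109977), 0.09) -> [ 74.3   5.5 131.1]
```

Emit:
play_rows(motion=[{"tx":40,"ty":3,"tz":20,"yaw":0,"hand":0.7},{"tx":74,"ty":5.5,"tz":45,"yaw":0,"hand":0.7},{"tx":74,"ty":5.5,"tz":90,"yaw":0,"hand":0.7},{"tx":74,"ty":5.5,"tz":125,"yaw":0,"hand":0.6},{"tx":74,"ty":5.5,"tz":135,"yaw":0,"hand":0.6}])

```text
t: 8.12
eef_pos: [0.5061, -0.3526, 0.0845]
tool_rot: [[-0.0, 1.0, -0.002], [1.0, 0.0, 0.002], [0.002, -0.002, -1.0]]
contact_force: [0.3, -0.5, 0.1]
grip_width: 0.0512
```

Emit:
play_rows(grip_force=40, motion=[{"tx":0,"ty":0,"tz":0,"yaw":0,"hand":0.3},{"tx":0,"ty":0,"tz":0,"yaw":0,"hand":0},{"tx":0,"ty":0,"tz":0,"yaw":0,"hand":0},{"tx":0,"ty":0,"tz":0,"yaw":0,"hand":0}])

```text
t: 8.62
eef_pos: [0.5072, -0.3553, 0.088]
tool_rot: [[0.003, 1.0, 0.003], [1.0, -0.003, -0.001], [-0.001, 0.003, -1.0]]
contact_force: [0.0, 1.7, 6.6]
grip_width: 0.0093
```

Emit:
play_rows(motion=[{"tx":0,"ty":0,"tz":-20,"yaw":0,"hand":0},{"tx":0,"ty":0,"tz":-60,"yaw":0,"hand":0},{"tx":0,"ty":0,"tz":-105,"yaw":0,"hand":0},{"tx":0,"ty":0,"tz":-110,"yaw":0,"hand":0}])

```text
t: 9.12
eef_pos: [0.5077, -0.3563, 0.2008]
tool_rot: [[0.003, 1.0, 0.007], [1.0, -0.003, -0.004], [-0.004, 0.007, -1.0]]
contact_force: [0.6, -0.3, -1.5]
grip_width: 0.0097
```

```bash
python3 -c "
from h import *
to((.57,-.29,.2),(.617,-.217,.2))
np.set_printoptions(precision=5)
cv2.imwrite('pics/w3.png',cv2.resize(r.capture('wrist')[:,:,::-1],(800,600)))
"
```

```text
p [ 0.5077 -0.3563  0.2008] F [ 0.6186 -0.2922 -1.4761] t 9.125 w 0.009715924667359264 yaw(toolx) 89.8223964511096 q [  3.4847  26.4409  38.2754  99.7112 -18.6806  59.88    48.0554]
(0.57, -0.29, 0.2) -> [66.5 62.1  1. ]
(0.617, -0.217, 0.2) -> [139.6 108.9   1. ]
```

View pics/w3.png

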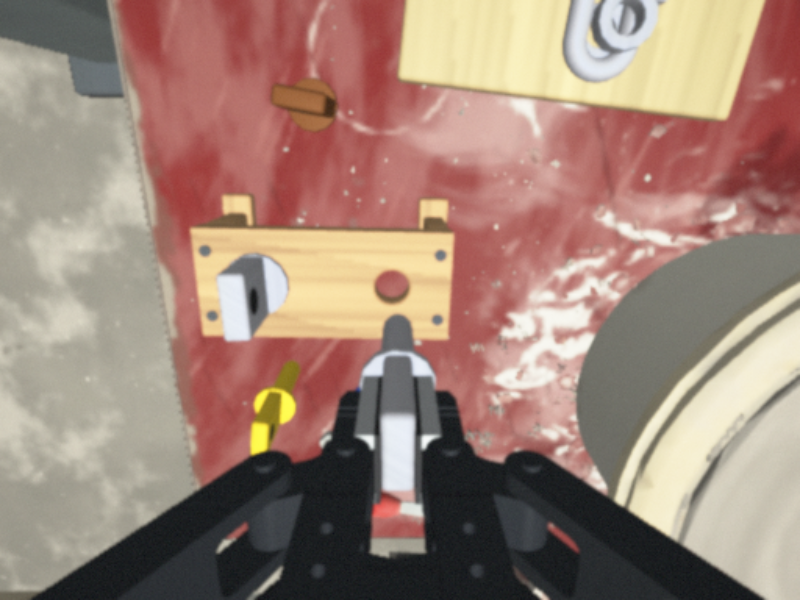

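The pin is held straight, with its nose at (397,322) and the empty rack hole at (392,285). The upper ear is at (625,20) with the eye beneath it. I move closer to the lock and measure.

Emit:
play_rows(motion=[{"tx":18,"ty":40,"tz":0,"yaw":0,"hand":0},{"tx":37,"ty":80,"tz":0,"yaw":0,"hand":0},{"tx":56,"ty":105,"tz":0,"yaw":0,"hand":0},{"tx":56,"ty":105,"tz":0,"yaw":0,"hand":0},{"tx":56,"ty":105,"tz":0,"yaw":0,"hand":0}])

```text
t: 9.8
eef_pos: [0.61, -0.2993, 0.1953]
tool_rot: [[0.004, 1.0, -0.003], [1.0, -0.004, 0.0], [0.0, -0.003, -1.0]]
contact_force: [-0.7, -0.5, -1.1]
grip_width: 0.0093
```

```bash
python3 -c "
from h import *
to((.617,-.217,.2))
im=r.capture('wrist')
cv2.imwrite('pics/w4.png',im[:,:,::-1])
a=im[60:240,150:390,::-1]
cv2.imwrite('pics/w4c.png',cv2.resize(a,None,fx=3.33333,fy=3.33333,interpolation=cv2.INTER_CUBIC))
p=r.observe()['eef_pos'];print([((proj('wrist',q)-[150,60]+.5)*3.3333-.5) for q in [(.617,-.217,.086),(p[0],p[1],p[2]-.071),(p[0],p[1],p[2]-.014)]])
"
```

```text
p [ 0.61   -0.2993  0.1953] F [-0.7472 -0.5097 -1.0544] t 9.8 w 0.009279215325433915 yaw(toolx) 89.78226230591618 q [ -1.614   32.5235  36.4671  90.9961 -20.8267  63.5698  39.7527]
(0.617, -0.217, 0.2) -> [82.4  6.7 -4.8]
[array([372.8911, 102.4547]), array([343.5224, 489.9089]), array([341.3248, 608.8685])]
```

View pics/w4c.png

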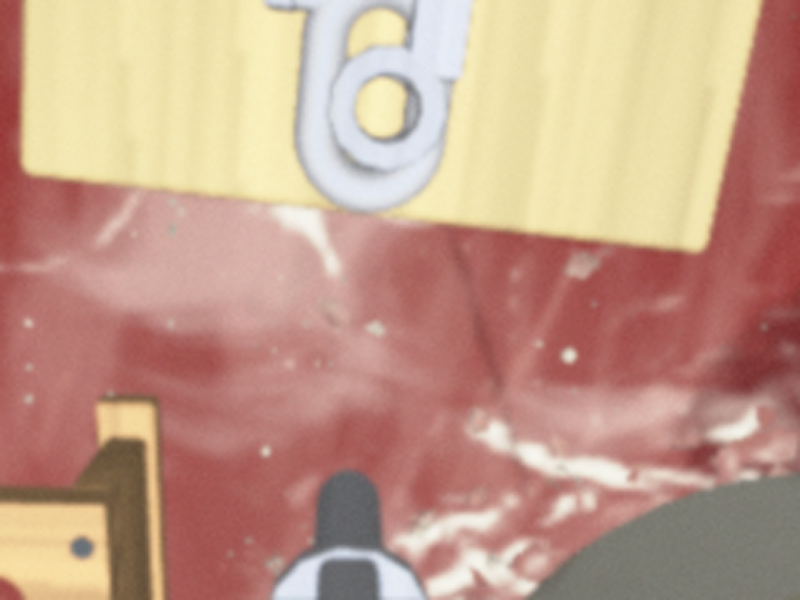

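Crop: ear's outer circle centred near (390,106), hole (387,107), eye directly beneath it. The pin nose is at (348,495) against a predicted (343,490). Correcting by that offset, the TCP target is about (0.620,-0.217).

Emit:
play_rows(motion=[{"tx":40,"ty":5,"tz":5,"yaw":0,"hand":0},{"tx":75,"ty":8,"tz":10,"yaw":0,"hand":0},{"tx":82.5,"ty":9.5,"tz":20,"yaw":0,"hand":0},{"tx":82.5,"ty":9.5,"tz":30,"yaw":0,"hand":0},{"tx":82.5,"ty":9.5,"tz":30,"yaw":0,"hand":0}])

```text
t: 10.48
eef_pos: [0.6197, -0.2183, 0.1653]
tool_rot: [[0.006, 1.0, -0.002], [1.0, -0.006, -0.001], [-0.001, -0.002, -1.0]]
contact_force: [-0.5, 0.3, -1.5]
grip_width: 0.0097
```

```bash
python3 -c "
from h import *
to((.620,-.2168,.16))
im=r.capture('wrist')
a=im[150:285,165:345,::-1]
cv2.imwrite('pics/w5c.png',cv2.resize(a,None,fx=4.4,fy=4.4,interpolation=cv2.INTER_CUBIC))
"
```

```text
p [ 0.6197 -0.2183  0.1653] F [-0.5246  0.2818 -1.5233] t 10.475 w 0.00967263485139561 yaw(toolx) 89.6705569932667 q [ -8.7983  32.0323  35.761   95.9695 -21.0978  59.006   33.5489]
(0.62, -0.2168, 0.16) -> [1.6 0.3 5.3]
```

View pics/w5c.png

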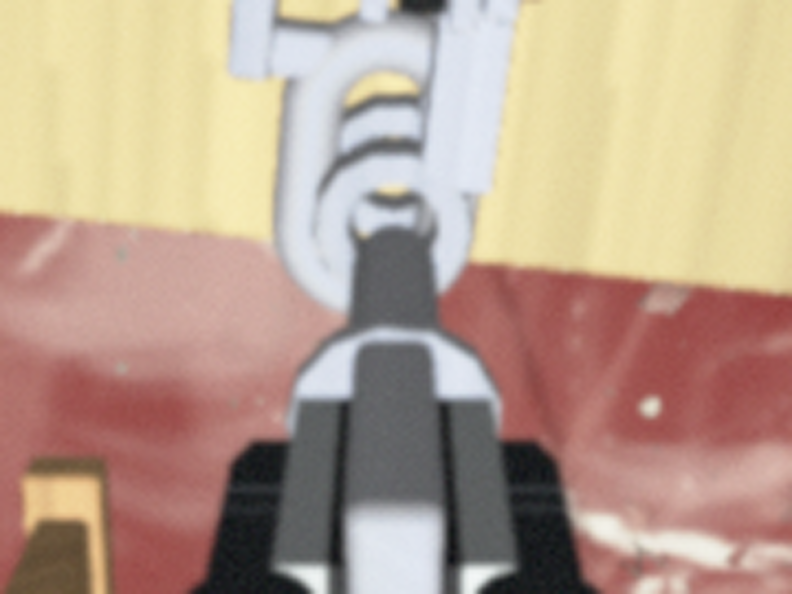

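The pin nose is laterally centred over the hole (hole 352–437, nose ~395), and along the image's vertical it lines up within about 1 mm. I go down gently.

Emit:
play_rows(motion=[{"tx":0.7,"ty":0,"tz":3,"yaw":0,"hand":0},{"tx":0.7,"ty":0,"tz":6,"yaw":0,"hand":0},{"tx":0.7,"ty":0,"tz":9,"yaw":0,"hand":0},{"tx":0.7,"ty":0,"tz":11,"yaw":0,"hand":0},{"tx":0.7,"ty":0,"tz":12,"yaw":0,"hand":0}])

```text
t: 11.15
eef_pos: [0.621, -0.2159, 0.1542]
tool_rot: [[0.003, 1.0, -0.0], [1.0, -0.003, -0.0], [-0.0, -0.0, -1.0]]
contact_force: [-0.5, -1.1, -0.0]
grip_width: 0.0094
```

Emit:
play_rows(motion=[{"tx":0,"ty":0,"tz":1,"yaw":0,"hand":0},{"tx":0,"ty":0,"tz":2,"yaw":0,"hand":0},{"tx":0,"ty":0,"tz":2,"yaw":0,"hand":0}])

```text
t: 11.52
eef_pos: [0.6208, -0.2162, 0.1523]
tool_rot: [[0.003, 1.0, -0.0], [1.0, -0.003, -0.001], [-0.001, -0.0, -1.0]]
contact_force: [-0.7, -0.5, 1.3]
grip_width: 0.0096
```

Emit:
play_rows(motion=[{"tx":0,"ty":0,"tz":1,"yaw":0,"hand":0},{"tx":0,"ty":0,"tz":2,"yaw":0,"hand":0},{"tx":0,"ty":0,"tz":3,"yaw":0,"hand":0},{"tx":0,"ty":0,"tz":3,"yaw":0,"hand":0}])

```text
t: 12.02
eef_pos: [0.6206, -0.2163, 0.1489]
tool_rot: [[0.003, 1.0, -0.001], [1.0, -0.003, -0.001], [-0.001, -0.001, -1.0]]
contact_force: [-3.2, -3.5, 0.4]
grip_width: 0.0095
```

```bash
python3 -c "
from h import *
to();print(r.observe()['moment'])"
```

```text
p [ 0.6206 -0.2163  0.1489] F [-3.1773 -3.5193  0.3973] t 12.025 w 0.009492320058822282 yaw(toolx) 89.8157222796581 q [ -8.5666  32.9715  35.1614  96.7875 -21.791   57.2805  34.039 ]
[-0.9411  0.9209 -0.0189]
```

In the hole; the side force points to -x,-y, so I yield that way and go on.

Emit:
play_rows(motion=[{"tx":-0.5,"ty":-0.5,"tz":0,"yaw":0,"hand":0},{"tx":-0.9,"ty":-0.8,"tz":0,"yaw":0,"hand":0},{"tx":-0.9,"ty":-0.8,"tz":1,"yaw":0,"hand":0},{"tx":-0.9,"ty":-0.8,"tz":2,"yaw":0,"hand":0}])

```text
t: 12.52
eef_pos: [0.6204, -0.2166, 0.1474]
tool_rot: [[0.003, 1.0, 0.0], [1.0, -0.003, 0.0], [0.0, 0.0, -1.0]]
contact_force: [-3.3, -2.7, 0.5]
grip_width: 0.0096
```

Emit:
play_rows(motion=[{"tx":0,"ty":0,"tz":1,"yaw":0,"hand":0},{"tx":0,"ty":0,"tz":2,"yaw":0,"hand":0},{"tx":0,"ty":0,"tz":3,"yaw":0,"hand":0},{"tx":0,"ty":0,"tz":3,"yaw":0,"hand":0}])

```text
t: 13.02
eef_pos: [0.6203, -0.2165, 0.1441]
tool_rot: [[0.003, 1.0, -0.0], [1.0, -0.003, 0.0], [0.0, -0.0, -1.0]]
contact_force: [-3.1, -2.0, 0.4]
grip_width: 0.0092
```

Emit:
play_rows(motion=[{"tx":-0.5,"ty":-0.6,"tz":0,"yaw":0,"hand":0},{"tx":-0.5,"ty":-0.6,"tz":1.5,"yaw":0,"hand":0},{"tx":-0.5,"ty":-0.6,"tz":3,"yaw":0,"hand":0},{"tx":-0.5,"ty":-0.6,"tz":3,"yaw":0,"hand":0}])

```text
t: 13.52
eef_pos: [0.62, -0.2167, 0.141]
tool_rot: [[0.003, 1.0, 0.0], [1.0, -0.003, 0.0], [0.0, 0.0, -1.0]]
contact_force: [-1.5, -0.9, -0.8]
grip_width: 0.0094
```

Emit:
play_rows(motion=[{"tx":0,"ty":0,"tz":1,"yaw":0,"hand":0},{"tx":0,"ty":0,"tz":2,"yaw":0,"hand":0},{"tx":0,"ty":0,"tz":3,"yaw":0,"hand":0},{"tx":0,"ty":0,"tz":3,"yaw":0,"hand":0}])

```text
t: 14.02
eef_pos: [0.62, -0.2167, 0.1381]
tool_rot: [[0.003, 1.0, 0.0], [1.0, -0.003, 0.0], [0.0, 0.0, -1.0]]
contact_force: [-0.7, -0.8, -1.3]
grip_width: 0.0091
```

Emit:
play_rows(motion=[{"tx":0,"ty":0,"tz":1,"yaw":0,"hand":0},{"tx":0,"ty":0,"tz":2,"yaw":0,"hand":0},{"tx":0,"ty":0,"tz":3,"yaw":0,"hand":0},{"tx":0,"ty":0,"tz":3,"yaw":0,"hand":0}])

```text
t: 14.52
eef_pos: [0.6196, -0.2167, 0.1351]
tool_rot: [[0.003, 1.0, -0.001], [1.0, -0.003, 0.001], [0.001, -0.001, -1.0]]
contact_force: [-1.7, -0.7, 0.5]
grip_width: 0.0095
```

Emit:
play_rows(motion=[{"tx":0,"ty":0,"tz":1,"yaw":0,"hand":0},{"tx":0,"ty":0,"tz":2,"yaw":0,"hand":0},{"tx":0,"ty":0,"tz":3,"yaw":0,"hand":0},{"tx":0,"ty":0,"tz":3,"yaw":0,"hand":0}])

```text
t: 15.02
eef_pos: [0.6192, -0.2168, 0.1317]
tool_rot: [[0.003, 1.0, -0.001], [1.0, -0.003, 0.0], [0.0, -0.001, -1.0]]
contact_force: [-3.3, 0.2, 0.1]
grip_width: 0.0096
```

Emit:
play_rows(motion=[{"tx":0,"ty":0,"tz":1,"yaw":0,"hand":0},{"tx":0,"ty":0,"tz":2,"yaw":0,"hand":0},{"tx":0,"ty":0,"tz":3,"yaw":0,"hand":0},{"tx":0,"ty":0,"tz":3,"yaw":0,"hand":0}])

```text
t: 15.52
eef_pos: [0.6191, -0.2169, 0.1289]
tool_rot: [[0.003, 1.0, -0.001], [1.0, -0.003, 0.001], [0.001, -0.001, -1.0]]
contact_force: [-5.4, 0.3, 0.2]
grip_width: 0.0095
```

Emit:
play_rows(motion=[{"tx":0,"ty":0,"tz":1,"yaw":0,"hand":0},{"tx":0,"ty":0,"tz":2,"yaw":0,"hand":0},{"tx":0,"ty":0,"tz":3,"yaw":0,"hand":0},{"tx":0,"ty":0,"tz":3,"yaw":0,"hand":0}])

```text
t: 16.02
eef_pos: [0.619, -0.2171, 0.1259]
tool_rot: [[0.003, 1.0, -0.002], [1.0, -0.003, 0.0], [0.0, -0.002, -1.0]]
contact_force: [-4.5, 1.2, 0.0]
grip_width: 0.0088
```

```bash
python3 -c "
from h import *
to();print(r.observe()['moment'],r.observe()['tool_rot'])"
```

```text
p [ 0.619  -0.2171  0.1259] F [-4.5498  1.2206  0.0336] t 16.025 w 0.00877982522297689 yaw(toolx) 89.83347779552543 q [ -7.8887  34.3051  34.3385  97.9497 -22.8245  54.9766  34.9911]
[0.1182 1.4472 0.0329] [[ 0.0029  1.     -0.0016]
 [ 1.     -0.0029  0.0003]
 [ 0.0003 -0.0016 -1.    ]]
```

Emit:
play_rows(motion=[{"tx":0,"ty":0,"tz":1,"yaw":0,"hand":0},{"tx":0,"ty":0,"tz":2,"yaw":0,"hand":0},{"tx":0,"ty":0,"tz":3,"yaw":0,"hand":0},{"tx":0,"ty":0,"tz":3,"yaw":0,"hand":0}])

```text
t: 16.52
eef_pos: [0.619, -0.2171, 0.1229]
tool_rot: [[0.003, 1.0, -0.002], [1.0, -0.003, 0.0], [0.0, -0.002, -1.0]]
contact_force: [-4.9, 1.2, 0.0]
grip_width: 0.0096
```

Emit:
play_rows(motion=[{"tx":0,"ty":0,"tz":1,"yaw":0,"hand":0},{"tx":0,"ty":0,"tz":2,"yaw":0,"hand":0},{"tx":0,"ty":0,"tz":2,"yaw":0,"hand":0}])

```text
t: 16.9
eef_pos: [0.619, -0.2171, 0.1209]
tool_rot: [[0.003, 1.0, -0.002], [1.0, -0.003, 0.0], [0.0, -0.002, -1.0]]
contact_force: [-5.0, 0.4, 0.8]
grip_width: 0.0095
```

Emit:
play_rows(motion=[{"tx":0,"ty":0,"tz":1,"yaw":0,"hand":0},{"tx":0,"ty":0,"tz":2,"yaw":0,"hand":0},{"tx":0,"ty":0,"tz":3,"yaw":0,"hand":0},{"tx":0,"ty":0,"tz":4,"yaw":0,"hand":0},{"tx":0,"ty":0,"tz":4,"yaw":0,"hand":0}])

```text
t: 17.52
eef_pos: [0.6191, -0.2171, 0.1169]
tool_rot: [[0.003, 1.0, -0.002], [1.0, -0.003, 0.0], [0.0, -0.002, -1.0]]
contact_force: [-5.6, 0.0, 1.0]
grip_width: 0.0093
```

Emit:
play_rows(motion=[{"tx":0,"ty":0,"tz":1,"yaw":0,"hand":0},{"tx":0,"ty":0,"tz":2,"yaw":0,"hand":0},{"tx":0,"ty":0,"tz":3,"yaw":0,"hand":0},{"tx":0,"ty":0,"tz":4,"yaw":0,"hand":0},{"tx":0,"ty":0,"tz":4,"yaw":0,"hand":0}])

```text
t: 18.15
eef_pos: [0.6191, -0.2171, 0.1129]
tool_rot: [[0.003, 1.0, -0.001], [1.0, -0.003, 0.0], [0.0, -0.001, -1.0]]
contact_force: [-3.9, 0.4, 0.6]
grip_width: 0.0092
```

Emit:
play_rows(motion=[{"tx":0,"ty":0,"tz":1,"yaw":0,"hand":0},{"tx":0,"ty":0,"tz":2,"yaw":0,"hand":0},{"tx":0,"ty":0,"tz":3,"yaw":0,"hand":0},{"tx":0,"ty":0,"tz":4,"yaw":0,"hand":0},{"tx":0,"ty":0,"tz":4,"yaw":0,"hand":0}])

```text
t: 18.77
eef_pos: [0.619, -0.2171, 0.1089]
tool_rot: [[0.003, 1.0, -0.002], [1.0, -0.003, 0.0], [0.0, -0.002, -1.0]]
contact_force: [-5.2, 0.5, 0.8]
grip_width: 0.0096
```

Emit:
play_rows(motion=[{"tx":0,"ty":0,"tz":1,"yaw":0,"hand":0},{"tx":0,"ty":0,"tz":2,"yaw":0,"hand":0},{"tx":0,"ty":0,"tz":3,"yaw":0,"hand":0},{"tx":0,"ty":0,"tz":4,"yaw":0,"hand":0},{"tx":0,"ty":0,"tz":4,"yaw":0,"hand":0}])

```text
t: 19.4
eef_pos: [0.619, -0.2171, 0.1049]
tool_rot: [[0.003, 1.0, -0.002], [1.0, -0.003, 0.0], [0.0, -0.002, -1.0]]
contact_force: [-5.3, -0.6, -0.0]
grip_width: 0.0094
```

Emit:
play_rows(motion=[{"tx":0,"ty":0,"tz":1,"yaw":0,"hand":0},{"tx":0,"ty":0,"tz":2,"yaw":0,"hand":0},{"tx":0,"ty":0,"tz":2,"yaw":0,"hand":0}])

```text
t: 19.77
eef_pos: [0.619, -0.2171, 0.1029]
tool_rot: [[0.003, 1.0, -0.002], [1.0, -0.003, 0.0], [0.0, -0.002, -1.0]]
contact_force: [-5.1, -0.0, 1.3]
grip_width: 0.0093
```

Emit:
play_rows(motion=[{"tx":0,"ty":0,"tz":1,"yaw":0,"hand":0},{"tx":0,"ty":0,"tz":2,"yaw":0,"hand":0},{"tx":0,"ty":0,"tz":2,"yaw":0,"hand":0}])

```text
t: 20.15
eef_pos: [0.619, -0.2171, 0.1009]
tool_rot: [[0.003, 1.0, -0.002], [1.0, -0.003, 0.0], [0.0, -0.002, -1.0]]
contact_force: [-5.3, 0.6, 0.5]
grip_width: 0.0091
```

Emit:
play_rows(motion=[{"tx":0,"ty":0,"tz":1,"yaw":0,"hand":0},{"tx":0,"ty":0,"tz":2,"yaw":0,"hand":0},{"tx":0,"ty":0,"tz":2,"yaw":0,"hand":0}])

```text
t: 20.52
eef_pos: [0.6191, -0.2172, 0.1]
tool_rot: [[0.003, 1.0, -0.001], [1.0, -0.003, 0.001], [0.001, -0.001, -1.0]]
contact_force: [-8.4, 2.2, 6.0]
grip_width: 0.0092
```

The collar landed at TCP z = 0.100 as expected. One more slight press, then release and rise.

Emit:
play_rows(motion=[{"tx":0,"ty":0,"tz":1,"yaw":0,"hand":0},{"tx":0,"ty":0,"tz":1,"yaw":0,"hand":0}])

```text
t: 20.78
eef_pos: [0.6192, -0.2172, 0.1]
tool_rot: [[0.003, 1.0, -0.001], [1.0, -0.003, 0.001], [0.001, -0.001, -1.0]]
contact_force: [-8.8, 1.5, 12.1]
grip_width: 0.0093
```

Emit:
play_rows(motion=[{"tx":0,"ty":0,"tz":0,"yaw":0,"hand":0.2},{"tx":0,"ty":0,"tz":0,"yaw":0,"hand":0.35},{"tx":0,"ty":0,"tz":0,"yaw":0,"hand":0.45},{"tx":0,"ty":0,"tz":0,"yaw":0,"hand":0.45}])

```text
t: 21.28
eef_pos: [0.6202, -0.217, 0.0982]
tool_rot: [[0.003, 1.0, 0.001], [1.0, -0.003, -0.0], [-0.0, 0.001, -1.0]]
contact_force: [0.3, 0.4, 0.8]
grip_width: 0.0386
```

Emit:
play_rows(motion=[{"tx":0,"ty":0,"tz":-10,"yaw":0,"hand":0.45},{"tx":0,"ty":0,"tz":-40,"yaw":0,"hand":0.45},{"tx":0,"ty":0,"tz":-100,"yaw":0,"hand":0.45},{"tx":-50,"ty":0,"tz":-120,"yaw":0,"hand":0.45},{"tx":-100,"ty":0,"tz":-120,"yaw":0,"hand":0.45}])

```text
t: 21.9
eef_pos: [0.6213, -0.3183, 0.2222]
tool_rot: [[0.0, 1.0, 0.006], [1.0, -0.0, -0.002], [-0.002, 0.006, -1.0]]
contact_force: [0.2, 0.0, -0.6]
grip_width: 0.0383
```

```bash
python3 -c "
from h import *
to()
b=r.capture('wrist');a=r.capture('side')
a=cv2.resize(a[190:290,250:350,::-1],(400,400),interpolation=cv2.INTER_CUBIC)
b=cv2.resize(b[:200,150:350,::-1],(400,400),interpolation=cv2.INTER_CUBIC)
cv2.imwrite('pics/fin.png',np.hstack([a,b]))
"
```

```text
p [ 0.6213 -0.3183  0.2222] F [ 0.2457  0.0054 -0.6441] t 21.9 w 0.038283054626888774 yaw(toolx) 89.97541548410696 q [ -0.185   32.7781  37.0235  86.935  -20.8395  66.9129  40.5368]
```

View pics/fin.png

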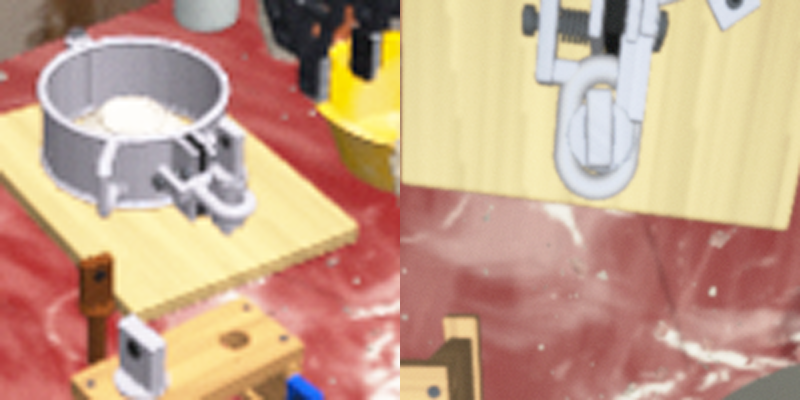

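The pin stands upright in the lock, collar on the upper ear, at (228,185) left and (600,130) right. The gate is shut, the spare pin is in the rack, and the gripper is clear. Handing in.

```bash
python3 -c "
from workcell import r
print(r.sign_off())"
```

```text
the job is handed in; nothing more can be done
None
```

The gate is shut and locked with the slim pin, and I handed the job in at about 22 s of the 72 s allowed; no verdict was reported.

- **Gate:** I pushed it by its handle until the finger position stopped changing while the force rose to about 13 N, so I took it as home on the seal.
- **Pin:** I took the slimmer steel pin from the rack and fed it down through the upper ear, the eye and the lower ear, yielding to the side forces. No reading during insertion exceeded about 9 N until a final seating press of about 15 N in total. The collar landed at the height expected from the grasp, and then I let go.
- **Last checks:** The final pictures show the pin upright with its collar on the upper ear and the gate closed. The bowl and the thicker pin look undisturbed, and the gripper is clear with no contact force. The spanner and calipers were not in those pictures, but nothing went near them.
- **Not measured:** I could not read the final gate angle or the force of the eye on the pin. I infer both from the felt stop and the steady 5 N spring load during insertion.
- **Disagreement:** The task says the pins' flat grips lie along the rack's long side, but the pictures showed them across it, so I gripped the pin as seen.

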